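# Move the power bank to the free charging bay and switch that bay on

### The arm

A 6-joint arm with a two-finger parallel gripper is mounted at the origin on the work surface. World frame = base frame: x ahead of the robot, y to its left, z up, the work surface at z = 0. Lengths are in mm, angles in rad, forces in N, time in s.
With the tool pointing down it reaches from about 350 to 775 mm from the base axis. Payload 7.3 kg.
Tool frame: the origin (TCP) lies midway between the tips of the shut fingers; the grasp point (between the pads) lies 19 mm behind it (bot.tcp_to_grasp is the distance from the TCP to the grasp point, in mm); z points along the fingers, y is the line along which they close (so a half turn about z gives the same grasp; the last joint's range is limited). The gripper opens to 92 mm and grips with 3 to 60 N. Pads are 19 mm wide; open, the fingers measure 130 mm over their backs; the gripper's body (75 mm by 190 mm) begins 47 mm behind the grasp point.
Start: joints at [-1.378, 0.342, 1.524, -0, 1.275, -0.146], TCP at [174.51, -495.168, 226.741] pointing down, gripper open.
Joint ranges: [-2.53, 2.53], [-0.77, 2.02], [0.04, 2.7], [-1, 4.14], [0.28, 2.66], [-3.11, 3.11]. Speed limits (rad/s): [2.57, 2.57, 3.14, 3.14, 3.14, 3.14].

### API

Orientations are given as [roll, pitch, yaw] about the fixed x, y, z axes, in that order (R = Rz(yaw) Ry(pitch) Rx(roll)).
In Python, from plant import bot, viewer gives the robot as it stands. The module is installed in compiled form; this text tells all that it offers.
- The arm moves only by the shell command python3 -m handwheel 'ROWS'. ROWS is text: rows parted by semicolons, each of 7 numbers parted by spaces: the shift along the tool's x, y, z scaled (see below), then the turn, a rotation vector about the tool's x, y, z scaled (see below), then the opening, from -1 (shut) to 1 (fully open), so that 0 is half open. In form: tx ty tz rx ry rz gripper; .... A call has 1 to 8 rows; each row is the pose to reach, as a shift and turn from the pose commanded when the call began, along the tool's axes at that moment, turning the shorter way round; what a row does not reach only later rows make up. The controller multiplies each number of a shift by 10 cm and each number of a turn by pi rad. A row lasts 1/12 s, in which the tool goes at most 41.7 mm and 7.16 degrees, less where a joint would pass 70% of its speed; a pose out of reach is approached as far as the arm can. A call with a number of a shift or a turn outside -1 to 1 is refused whole. A call with a gripper value outside its range is refused whole. The fingers move at their own pace and stop on an object; the grip force is fixed at half the most. Time passes only in rows, so rows that repeat a pose let the fingers close. It gives the time, the measured TCP pose, the force, the opening and the grip force at its end, in the units of the state.
- bot.get_obs(): the state, without advancing time (a new reading comes with each control period).
- viewer.capture(name): name is "scene" or "top" or "wrist"; returns a dict with "frame" (384x512x3 uint8, red, green, blue), "fov_y" (degrees; the focal length in pixels is half the picture's height over the tangent of half this angle, whatever the lens; pixels are square), "cx", "cy" (the principal point, pixels), "dist_coeffs" ([k1, k2, p1, p2, k3] as OpenCV has them; the pictures are not rectified), "T" (4x4, takes a point from camera to world coordinates). Camera axes: x right, y down, z forward; pixel columns grow to the right and rows downward; lengths in mm; the calibration is good to about 2 mm. A picture is of the moment at which its call begins. There is no depth.
- bot.close_job(): hands the job in; it is judged then, once.
Trained networks look in a picture, given as the dict that the camera call returned (one of the last four; its "shot" number tells which), for a name from the list of things; names that differ only in an ending like _2 or _b are one class to them, and where a whole thing is asked for, a point or a joint stands for the part that bears it (a point fixed in the world has none). Each returns a list of dicts, best first, with "score" (0 to 1); they miss things now and then, are a little off and sometimes report something else, mostly with a low value. They report only what shows in the picture. A call takes as long as a camera call. They do not tell look-alikes from the thing itself.
- viewer.recognise(target, picture): "centre" ([column, row] in pixels, amid what is visible of it).
- viewer.cut_out(target, picture): "pixels" (384x512 bool, what is visible of it) and "centre" ([column, row] in pixels, amid what is visible of it).
The state is a dict: "time": time; "joint_positions": joint angles; "dq": joint speeds; "tau": joint torques, N m; "tool_pos": TCP position; "tcp_rot": TCP orientation; "contact_force": force on the tool from outside, world axes, zero at the start; "moment": the same for the moment, N m; "grip_width": finger opening in mm; "finger_force": force on a finger pad.
Only numpy, scipy, OpenCV 4.12 (cv2) and the standard library are available. Lean on these libraries where they do the work, as an engineer would, in place of code of your own. Each camera call takes 0.05 s, during which the arm holds its last target. There are 200 camera calls.

### The job

Pull the grey power bank straight up off the battery stack (only its two ends can be reached there), set it down on the free console beside the stack and let go. Take it again by its long sides, the only ones that can be reached in the charging block, lay it flat on the pad of the empty bay of the charging block, centred and square between the end walls, and let go. Then press only that bay's round chrome key fully down so that it stays down and the key that was down pops up; leave everything else where it is.

Things in the scene. Friction and masses are not known exactly. Their poses are not given: they have to be found in the camera images.
- bank_center (a point): Centre of the grey rubber-coated power bank, a plain rounded block 64 mm long (x) by 42 mm wide (y) by 24 mm high (z), 0.12 kg; a thin bar of metal is let into its top. It starts lying flat on top of the battery stack, its long sides between the two cheeks, its ends (+x and -x) open to the fingers.
- bank: The same power bank; origin at the centre of its underside, 12 mm below bank_center, same axes.
- stack_seat (a point): Top centre of the battery stack's black base unit (64 x 68 x 40 mm, fixed), 40 mm above the console; the power bank rests on it, lengthwise along x. Two cheeks as high as the power bank (24 mm) cover its long sides; sprung rubber strips grip it: 3 to 8 N to pull it up. The console between stack and charging block, around x = 0.47, y = 0.13 m, is free (130 mm or more wide in y).
- bay_c_pad (a point): Centre of the top of the empty bay's pad, 28 mm above the console: the power bank must lie here. x runs along the bay, away from its key; y across; z up. Upright end walls (60 mm wide, 24 mm taller than the pad) at x = -41 and 41 mm, 74 mm apart inside, leave no room for fingers at the ends; the sides (+y, -y) are open. The key's axis is at x = -70 mm, y = 0.
- bay_a_pad (a point): The same point of the bay that holds a white earbuds case (58 x 46 x 24 mm). The three bays are alike, 84 mm wide, side by side in the charging block at 86 mm pitch, in any order. Around the pads and keys the deck is flat, 1 mm lower than the pad. This bay's key is down at the start.
- bay_b_pad (a point): The same point of the bay that holds a round wrist watch (42 mm across, 11 mm high, strap ends along x). Its key is up at the start.
- key_c_top (a point): Centre of the top face of the empty bay's key: 18 mm above the pad's top when the key is up; moves down with it.
- key_c (a joint): Round chrome key (upright cylinder 24 mm across) of the empty bay, up at the start. 0 = up, 0.0085 m = pushed to its stop; resists with up to 5 N on the way, so push on to the stop (8 to 12 N), no faster than 50 mm/s. Pushed 7.5 mm it latches: stays at about 0.007 when let go. The three keys are interlocked: pressing one lets go the one that was down, which springs up to 0.
- key_a (a joint): Key of the bay with the earbuds case, latched down at the start. Same key.
- key_b (a joint): Key of the bay with the watch, up at the start. Same key.
- case: White earbuds case, loose, in its bay; origin at its underside. Leave alone.
- watch: Wrist watch, loose, in its bay; origin at its underside. Leave alone.
- dish: White ceramic key dish, 110 mm across, 28 mm high, with a silver coin in it; origin at its underside. Leave alone.
- knocker: Bronze door knocker figurine, 50 x 60 mm foot, 94 mm high; origin at its underside. Leave alone.
Mind the look-alikes: they are no part of the job. What is shaped like the part that bears stack_seat but white is not meant.

How it is judged:
By the outcome, as a careful person would: the job done as asked, in the order asked, and still so for the second after the job is handed in, with the robot touching nothing.
It also fails if it takes over 66 s, if anything falls off the work surface, if the arm or the gripper's body presses on something with over 40 N, if the wrist force passes 120 N, or if a joint passes its speed limit or range.

## Working session

There is one attempt and no reset: what is moved stays moved. The work goes in short steps, Python scripts to look and compute and a shell command to move; the robot and the scene stay as the last step left them, time stands still between calls to the robot, and variables do not carry over. Pictures are saved under pics/ and viewed, at most 10 in all, crops included, and the job is handed in when it is done.

```bash
mkdir -p pics; cat > h.py <<'E'
import numpy as np, cv2
from plant import bot, viewer
from scipy.spatial.transform import Rotation as R
def K(p):
    h=p["frame"].shape[0]; f=h/2/np.tan(np.radians(p["fov_y"])/2)
    return np.array([[f,0,p["cx"]],[0,f,p["cy"]],[0,0,1.]])
def world(p,uv,z):
    uv=np.array(uv,float).reshape(-1,1,2)
    n=cv2.undistortPoints(uv,K(p),np.array(p["dist_coeffs"],float)).reshape(-1,2)
    T=np.array(p["T"]); d=np.c_[n,np.ones(len(n))]@T[:3,:3].T; o=T[:3,3]
    return o+d*((z-o[2])/d[:,2])[:,None]
def pix(p,X):
    T=np.linalg.inv(np.array(p["T"]))
    return cv2.projectPoints(np.array(X,float).reshape(-1,1,3),cv2.Rodrigues(T[:3,:3])[0],T[:3,3],K(p),np.array(p["dist_coeffs"],float))[0].reshape(-1,2)
def save(p,name): cv2.imwrite("pics/"+name,p["frame"][:,:,::-1])
def rows(target,yaw):
    """TCP target (mm) with tool down & given yaw-> row numbers from current measured pose"""
    o=bot.get_obs(); Rc=R.from_euler('xyz',o["tool_rot"] if "tool_rot" in o else o["tcp_rot"])
    t=Rc.inv().apply(np.array(target)-o["tool_pos"])/100
    r=(Rc.inv()*R.from_euler('xyz',[np.pi,0,yaw])).as_rotvec()/np.pi
    return np.round(np.r_[t,r],4)
E
cat > a.py <<'E'
from h import *
o=bot.get_obs(); print({k:np.round(v,3) for k,v in o.items()})
for c in ("top","scene"):
    p=viewer.capture(c); save(p,c+"0.png"); print(c,p["fov_y"],np.round(p["T"],2).tolist())
    for t,z in (("bank",64),("case",52),("watch",39),("dish",28),("knocker",94),("key_c",46),("stack_seat",40)):
        for r in viewer.recognise(t,p)[:4]: print(t,np.round(r["centre"]),round(r["score"],2),np.round(world(p,r["centre"],z)[0]))
a=cv2.imread("pics/top0.png");b=cv2.imread("pics/scene0.png")
E
python3 a.py
```

```text
{'time': np.float64(0.0), 'joint_positions': array([-1.378,  0.343,  1.525, -0.   ,  1.275, -0.146]), 'dq': array([ 0.   ,  0.001,  0.   , -0.001, -0.001, -0.   ]), 'tau': array([-1.0000e-03, -4.3125e+01, -2.4422e+01,  7.2000e-02,  5.6000e-02,
       -0.0000e+00]), 'tool_pos': array([ 174.417, -494.736,  226.042]), 'tcp_rot': array([-3.14 , -0.   ,  0.339]), 'contact_force': array([-0.01 ,  0.805, -0.029]), 'moment': array([ 0.019,  0.027, -0.019]), 'finger_force': np.float64(0.0), 'grip_width': np.float64(92.01)}
top 55.22039563900039 [[-0.02, -0.99, 0.1, 414.83], [-1.0, 0.02, -0.02, 78.28], [0.02, -0.1, -0.99, 1012.42], [0.0, 0.0, 0.0, 1.0]]
bank [173. 222.] 0.89 [446. 287.  64.]
case [386. 171.] 0.77 [ 571. -274.   52.]
watch [322. 178.] 0.49 [ 555. -104.   39.]
watch [361. 197.] 0.3 [ 503. -206.   39.]
dish [216. 141.] 0.92 [666. 178.  28.]
dish [175. 220.] 0.75 [453. 289.  28.]
knocker [148. 126.] 0.71 [690. 344.  94.]
key_c [356. 201.] 0.61 [ 493. -192.   46.]
key_c [327. 204.] 0.56 [ 487. -114.   46.]
key_c [391. 194.] 0.54 [ 511. -284.   46.]
key_c [215. 143.] 0.26 [655. 179.  46.]
stack_seat [129. 232.] 0.82 [422. 404.  40.]
stack_seat [218. 257.] 0.73 [353. 174.  40.]
stack_seat [170. 284.] 0.7 [288. 298.  40.]
stack_seat [159. 177.] 0.68 [567. 329.  40.]
scene 45.48726259939285 [[-0.88, 0.34, -0.34, 884.01], [0.48, 0.61, -0.63, 792.92], [-0.0, -0.72, -0.7, 867.31], [0.0, 0.0, 0.0, 1.0]]
case [172. 132.] 0.67 [ 570. -264.   52.]
watch [200. 163.] 0.72 [ 551. -112.   39.]
dish [193. 124.] 0.7 [ 490. -301.   28.]
dish [222. 159.] 0.66 [ 486. -109.   28.]
dish [211. 258.] 0.55 [659. 189.  28.]
knocker [223. 327.] 0.82 [726. 393.  94.]
knocker [184. 135.] 0.56 [ 563. -177.   94.]
knocker [212. 260.] 0.23 [678. 243.  94.]
stack_seat [280. 290.] 0.85 [572. 345.  40.]
stack_seat [372. 231.] 0.82 [295. 310.  40.]
stack_seat [317. 252.] 0.79 [445. 299.  40.]
stack_seat [312. 205.] 0.67 [371. 172.  40.]
```

```bash
python3 -c "
import cv2
a=cv2.imread('pics/top0.png')[90:330,90:420];cv2.imwrite('pics/top0c.png',cv2.resize(a,(792,576),interpolation=2))"
```

```text
(no output)
```

View pics/top0c.png

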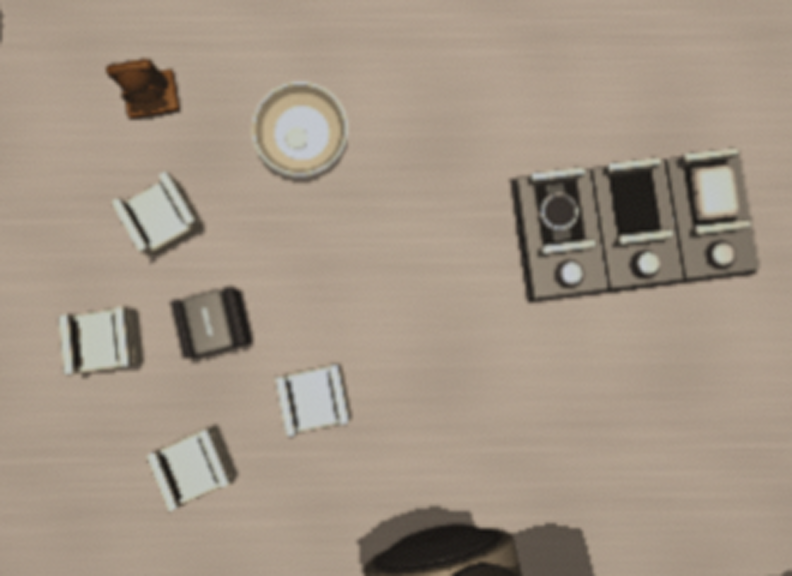

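The top view shows the black stack with the grey bank at crop (210,322). The empty black bay is in the middle of the block at (635,202), with its key at (648,263). The earbuds case is at the right, the watch at the left, and four white look-alike stacks stand around. I'm moving to above the bay first for a close look on the way.

```bash
M="python3 -m handwheel"
python3 -m handwheel '1 -.46 0 0 0 0 1;1 -.46 0 0 0 0 1;1 -.46 0 0 0 0 1'
python3 -m handwheel '1 -.46 0 0 0 0 1;1 -.46 0 0 0 0 1;1 -.46 0 0 0 0 1'
python3 -m handwheel '1 -.46 0 0 0 0 1;1 -.46 0 0 0 0 1;1 -.46 0 0 0 0 1'
python3 -m handwheel '.9 -.4 0 0 0 .064 1;.9 -.4 0 0 0 .064 1;.9 -.4 0 0 0 .064 1;.9 -.4 0 0 0 .064 1;.9 -.4 0 0 0 .064 1'
cat > b.py <<'E'
from h import *
o=bot.get_obs(); print(np.round(o["tool_pos"],1),np.round(o["tcp_rot"],3),o["time"])
p=viewer.capture("wrist"); save(p,"w1.png"); print(p["fov_y"],np.round(p["T"],2).tolist())
for t,z in (("key_c",46),("case",52),("watch",39),("bay_c_pad",28)):
    for r in viewer.recognise(t,p)[:4]: print(t,np.round(r["centre"]),round(r["score"],2),np.round(world(p,r["centre"],z)[0],1))
E
python3 b.py
```

```text
time: 1.05
tool_pos: [254.9, -416.4, 226.6]
tcp_rot: [-3.141, -0.001, 0.338]
contact_force: [0.5, 0.4, 0.0]
grip_width: 91.9
finger_force: 0.0
time: 1.3
tool_pos: [334.4, -339.4, 226.9]
tcp_rot: [-3.141, -0.001, 0.34]
contact_force: [0.7, 0.4, -1.3]
grip_width: 91.9
finger_force: 0.0
time: 1.55
tool_pos: [413.5, -262.7, 226.9]
tcp_rot: [3.142, -0.001, 0.34]
contact_force: [-0.0, -0.5, 0.0]
grip_width: 92.1
finger_force: 0.0
time: 1.97
tool_pos: [483.5, -196.9, 226.5]
tcp_rot: [3.142, 0.001, 0.141]
contact_force: [-0.5, 0.1, 0.3]
grip_width: 91.8
finger_force: 0.0
[ 483.5 -196.9  226.5] [3.142e+00 1.000e-03 1.410e-01] 1.9667
60.36725030001097 [[0.14, -0.94, -0.3, 561.87], [-0.99, -0.13, -0.04, -185.24], [-0.0, 0.3, -0.95, 383.3], [0.0, 0.0, 0.0, 1.0]]
key_c [349. 156.] 0.73 [ 509.  -282.5   46. ]
key_c [188. 152.] 0.73 [ 489.8 -117.9   46. ]
key_c [268. 156.] 0.62 [ 497.7 -200.1   46. ]
case [194. 115.] 0.17 [ 529. -122.   52.]
watch [181.  82.] 0.92 [ 557.2 -104.4   39. ]
watch [347. 156.] 0.53 [ 507.5 -282.6   39. ]
bay_c_pad [271. 102.] 0.84 [ 550.8 -195.1   28. ]
```

View pics/w1.png

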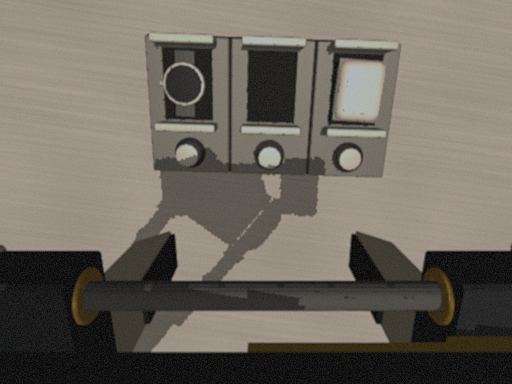

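The wrist picture shows the empty middle bay with its pad at (272,86), end walls at rows 41 and 130, and its key at (268,156). The watch bay is at the left and the case bay at the right. Next I go to the bank.

```bash
python3 -m handwheel '.08 -1 0 0 0 0 1;.08 -1 0 0 0 0 1;.08 -1 0 0 0 0 1' >/dev/null
python3 -m handwheel '.08 -1 0 0 0 0 1;.08 -1 0 0 0 0 1;.08 -1 0 0 0 0 1' >/dev/null
python3 -m handwheel '.08 -1 0 0 0 0 1;.08 -1 0 0 0 0 1;.08 -1 0 0 0 0 1' >/dev/null
python3 -m handwheel '.08 -1 0 0 0 0 1;.08 -1 0 0 0 0 1;.08 -1 0 0 0 0 1' >/dev/null
python3 -m handwheel '0 -.25 0 0 0 -.253 1;0 -.25 0 0 0 -.253 1;0 -.25 0 0 0 -.253 1;0 -.25 0 0 0 -.253 1;0 -.25 0 0 0 -.253 1;0 -.25 0 0 0 -.253 1;0 -.25 0 0 0 -.253 1'
python3 -m handwheel '0 0 0 0 0 -.253 1;0 0 0 0 0 -.253 1;0 0 0 0 0 -.253 1;0 0 0 0 0 -.253 1;0 0 0 0 0 -.253 1;0 0 0 0 0 -.253 1;0 0 0 0 0 -.253 1;0 0 0 0 0 -.253 1'
cat > c.py <<'E'
from h import *
import sys
o=bot.get_obs(); print(np.round(o["tool_pos"],1),np.round(o["tcp_rot"],3),o["time"])
p=viewer.capture("wrist"); save(p,sys.argv[1]+".png"); print(np.round(p["T"],2).tolist())
z=float(sys.argv[2])
for r in viewer.cut_out("bank",p)[:2]:
    m=r["pixels"].astype(np.uint8); print(r["score"],np.round(r["centre"]),m.sum())
    c=max(cv2.findContours(m,0,1)[0],key=cv2.contourArea).reshape(-1,2).astype(float)
    w=world(p,c,z)[:,:2].astype(np.float32); print(cv2.minAreaRect(w)) 
p["frame"][m>0,2]//=1
cv2.imwrite("pics/"+sys.argv[1]+"z.png",cv2.resize(p["frame"][:250,:,::-1],(800,390)))
E
python3 c.py w2 64
```

```text
time: 3.8
tool_pos: [456.7, 226.8, 226.8]
tcp_rot: [3.141, 0.0, 0.938]
contact_force: [-0.1, -0.1, 0.7]
grip_width: 91.7
finger_force: 0.0
time: 4.47
tool_pos: [456.8, 226.8, 226.8]
tcp_rot: [3.141, 0.0, 1.727]
contact_force: [0.1, 1.0, 0.4]
grip_width: 92.0
finger_force: 0.0
[456.8 226.8 226.8] [3.141 0.    1.727] 4.4667
[[0.99, 0.15, 0.05, 442.13], [0.16, -0.94, -0.29, 307.09], [-0.0, 0.3, -0.95, 383.65], [0.0, 0.0, 0.0, 1.0]]
0.88 [258. 114.] 2960
((439.37249755859375, 280.7027587890625), (63.078094482421875, 41.83674621582031), 13.330732345581055)
```

View pics/w2z.png

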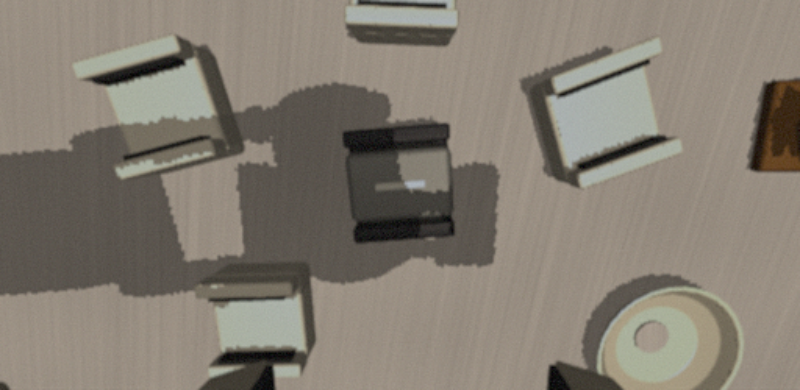

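The bank is at about (400,185) in this picture, grey between two black cheeks and tilted about 13°. Both of its ends are free.

```bash
python3 -c "
from h import *
print(rows([439.4,280.7,226.8],1.803))"
```

```text
[ 5.571e-01 -8.920e-02 -1.000e-04  0.000e+00  0.000e+00 -2.510e-02]
```

```bash
python3 -m handwheel '.3 -.05 .1 0 0 -.02 1;.557 -.089 .3 0 0 -.025 1;.557 -.089 .6 0 0 -.025 1;.557 -.089 .9 0 0 -.025 1;.557 -.089 .9 0 0 -.025 1'
python3 -m handwheel '0 0 .25 0 0 0 1;0 0 .5 0 0 0 1;0 0 .7 0 0 0 1;0 0 .85 0 0 0 1;0 0 .92 0 0 0 1;0 0 .92 0 0 0 1'
python3 -m handwheel '0 0 0 0 0 0 -1;0 0 0 0 0 0 -1;0 0 0 0 0 0 -1;0 0 0 0 0 0 -1;0 0 0 0 0 0 -1;0 0 0 0 0 0 -1;0 0 0 0 0 0 -1;0 0 0 0 0 0 -1'
```

```text
time: 4.98
tool_pos: [435.8, 280.0, 131.8]
tcp_rot: [-3.132, 0.002, 1.805]
contact_force: [-1.5, 1.0, -1.1]
grip_width: 92.0
finger_force: 0.0
time: 5.48
tool_pos: [439.1, 280.9, 44.4]
tcp_rot: [-3.14, 0.0, 1.804]
contact_force: [0.3, -0.4, 1.6]
grip_width: 92.2
finger_force: 0.0
time: 6.15
tool_pos: [440.1, 281.7, 45.6]
tcp_rot: [3.139, -0.0, 1.806]
contact_force: [2.8, 0.5, 6.3]
grip_width: 63.6
finger_force: 30.0
```

```bash
python3 -m handwheel '0 0 -.05 0 0 0 -1;0 0 -.1 0 0 0 -1;0 0 -.17 0 0 0 -1;0 0 -.24 0 0 0 -1;0 0 -.33 0 0 0 -1;0 0 -.45 0 0 0 -1;0 0 -.6 0 0 0 -1;0 0 -.6 0 0 0 -1'
python3 -c "
from h import *
o=bot.get_obs();print(rows([470,130,o['tool_pos'][2]],1.803),rows([470,130,o['tool_pos'][2]],1.9))"
```

```text
time: 6.82
tool_pos: [440.7, 282.1, 108.0]
tcp_rot: [3.136, -0.001, 1.806]
contact_force: [1.0, -0.4, -0.9]
grip_width: 63.6
finger_force: 30.0
[-1.5476e+00 -6.9400e-02 -1.9000e-03  1.8000e-03 -3.0000e-04  1.0000e-03] [-1.5476e+00 -6.9400e-02 -1.9000e-03  1.8000e-03 -2.0000e-04 -2.9900e-02]
```

```bash
python3 -m handwheel '-.2 0 0 0 0 0 -1;-.5 0 0 0 0 0 -1;-.8 0 0 0 0 0 -1;-1 0 0 0 0 0 -1' >/dev/null
python3 -m handwheel '-.3 0 0 0 0 0 -1;-.55 0 0 0 0 0 -1;-.67 0 0 0 0 0 -1;-.67 0 0 0 0 0 -1' >/dev/null
python3 -m handwheel '0 0 .25 0 0 0 -1;0 0 .5 0 0 0 -1;0 0 .7 0 0 0 -1;0 0 .84 0 0 0 -1;0 0 .92 0 0 0 -1;0 0 .95 0 0 0 -1;0 0 .97 0 0 0 -1;0 0 .98 0 0 0 -1'
python3 -m handwheel '0 0 .01 0 0 0 -1;0 0 .02 0 0 0 -1;0 0 .03 0 0 0 -1;0 0 .04 0 0 0 -1;0 0 .04 0 0 0 -1'
```

```text
time: 8.15
tool_pos: [478.4, 119.4, 7.1]
tcp_rot: [3.141, 0.0, 1.806]
contact_force: [-0.9, 0.2, -1.1]
grip_width: 63.9
finger_force: 30.0
time: 8.57
tool_pos: [478.5, 119.0, 5.5]
tcp_rot: [3.139, 0.0, 1.806]
contact_force: [-6.3, -0.3, 24.8]
grip_width: 63.7
finger_force: 30.0
```

```bash
python3 -m handwheel '0 0 -.02 0 0 0 -1;0 0 -.03 0 0 0 -1;0 0 -.03 0 0 0 1;0 0 -.03 0 0 0 1;0 0 -.03 0 0 0 1;0 0 -.03 0 0 0 1;0 0 -.03 0 0 0 1'
python3 -m handwheel '0 0 -.1 0 0 0 1;0 0 -.3 0 0 0 1;0 0 -.6 0 0 0 1;0 0 -1 0 0 0 1;0 0 -1 0 0 0 1' >/dev/null
python3 -m handwheel '0 -.62 -.7 0 0 .25 1;0 -.62 -.7 0 0 .25 1;0 -.62 -.7 0 0 .25 1;0 -.62 -.7 0 0 .25 1;0 -.62 -.7 0 0 .25 1;0 -.62 -.7 0 0 .25 1;0 -.62 -.7 0 0 .25 1' >/dev/null
python3 -m handwheel '0 0 0 0 0 .25 1;0 0 0 0 0 .25 1;0 0 0 0 0 .25 1;0 0 0 0 0 .25 1;0 0 0 0 0 .25 1;0 0 0 0 0 .25 1;0 0 0 0 0 .25 1;0 0 0 0 0 .25 1' >/dev/null
python3 c.py w3 24
```

```text
time: 9.15
tool_pos: [477.9, 118.9, 5.5]
tcp_rot: [-3.141, 0.0, 1.806]
contact_force: [0.2, 0.5, -0.3]
grip_width: 90.0
finger_force: 0.0
[417.6 104.5 176.2] [ 3.141e+00 -1.000e-03  2.340e-01] 10.8167
[[0.23, -0.93, -0.29, 494.38], [-0.97, -0.22, -0.07, 123.53], [-0.0, 0.3, -0.95, 333.09], [0.0, 0.0, 0.0, 1.0]]
0.87 [266. 108.] 3148
((476.8564453125, 118.02542114257812), (61.90256881713867, 41.33186340332031), 13.368094444274902)
```

```bash
python3 -m handwheel '.4 0 .1 0 0 0 1;.608 .006 .3 0 0 0 1;.608 .006 .6 0 0 0 1;.608 .006 .9 0 0 0 1;.608 .006 .9 0 0 0 1'
python3 -m handwheel '0 0 .2 0 0 0 1;0 0 .4 0 0 0 1;0 0 .6 0 0 0 1;0 0 .72 0 0 0 1;0 0 .78 0 0 0 1;0 0 .8 0 0 0 1;0 0 .8 0 0 0 1'
python3 -m handwheel '0 0 0 0 0 0 -1;0 0 0 0 0 0 -1;0 0 0 0 0 0 -1;0 0 0 0 0 0 -1;0 0 0 0 0 0 -1;0 0 0 0 0 0 -1;0 0 0 0 0 0 -1;0 0 0 0 0 0 -1'
```

```text
time: 11.33
tool_pos: [473.5, 117.7, 81.1]
tcp_rot: [-3.14, 0.01, 0.236]
contact_force: [-1.5, -0.2, 0.0]
grip_width: 91.9
finger_force: 0.0
time: 11.92
tool_pos: [477.5, 118.1, 6.5]
tcp_rot: [3.141, -0.001, 0.236]
contact_force: [-0.4, -0.4, 0.6]
grip_width: 92.1
finger_force: 0.0
time: 12.58
tool_pos: [476.9, 118.0, 5.7]
tcp_rot: [3.141, 0.0, 0.235]
contact_force: [0.0, -0.3, -0.8]
grip_width: 43.4
finger_force: 0.3
```

```bash
python3 -m handwheel '0 0 0 0 0 0 -1;0 0 0 0 0 0 -1;0 0 -.1 0 0 0 -1;0 0 -.3 0 0 0 -1;0 0 -.6 0 0 0 -1;0 0 -.9 0 0 0 -1;0 0 -1 0 0 0 -1'
python3 -m handwheel '-.2 .2 -.2 0 0 0 -1;-.2 .5 -.4 0 0 0 -1;-.25 .8 -.5 0 0 0 -1;-.25 1 -.5 0 0 0 -1' >/dev/null
python3 -m handwheel '-.2 .3 0 0 0 0 -1;-.2 .6 0 0 0 0 -1;-.25 .9 0 0 0 0 -1;-.25 1 0 0 0 0 -1' >/dev/null
python3 -m handwheel '-.2 .3 0 0 0 0.02 -1;-.2 .6 0 0 0 .04 -1;-.25 .9 0 0 0 .04 -1;-.25 1 0 0 0 .04 -1;-.25 1.0 0 0 0 .04 -1'
python3 - <<'E'
from h import *
p=viewer.capture("wrist"); save(p,"w4.png"); print(np.round(p["T"],2).tolist())
for t,z in (("key_c",46),("bay_c_pad",28)):
    for r in viewer.recognise(t,p)[:4]: print(t,np.round(r["centre"],1),round(r["score"],2),np.round(world(p,r["centre"],z)[0],1))
print(world(viewer.capture("top"),(354.6,174.2),28))
cv2.imwrite("pics/w4z.png",cv2.resize(p["frame"][:300,60:460,::-1],(800,600),interpolation=cv2.INTER_CUBIC))
E
```

```text
time: 13.17
tool_pos: [478.8, 118.3, 110.1]
tcp_rot: [3.141, -0.006, 0.235]
contact_force: [0.6, 1.2, -1.2]
grip_width: 41.6
finger_force: 30.0
time: 14.25
tool_pos: [474.1, -193.0, 156.0]
tcp_rot: [3.141, -0.0, 0.107]
contact_force: [-0.3, 0.4, -0.4]
grip_width: 42.3
finger_force: 30.0
[[0.11, -0.95, -0.3, 552.67], [-0.99, -0.1, -0.03, -184.01], [0.0, 0.3, -0.95, 312.86], [0.0, 0.0, 0.0, 1.0]]
key_c [273.7 160.8] 0.91 [ 498.4 -199.    46. ]
key_c [376.7 160.8] 0.88 [ 507.3 -283.2   46. ]
key_c [175.2 162.7] 0.58 [ 488.2 -118.5   46. ]
bay_c_pad [277.5  91.1] 0.92 [ 553.1 -196.3   28. ]
bay_c_pad [164.5  74.3] 0.19 [ 556.3 -103.5   28. ]
[[ 567.20979271 -196.34492593   28.        ]]
```

View pics/w4z.png

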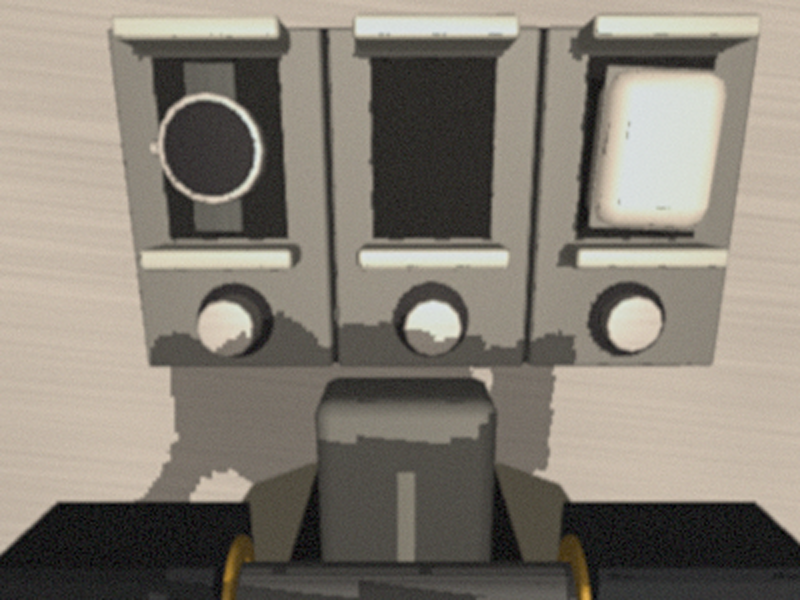

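The picture shows the empty bay pad at zoom (434,147), end wall tops at rows 27 and 259, and keys b, c and a at (225,328), (432,327) and (635,324). The bank is held straight below. Next I fit the block pose.

```bash
cat > fit.py <<'E'
from h import *
from scipy.optimize import least_squares
p=viewer.capture("wrist")
o=bot.get_obs(); t=o["tool_pos"]; print(t,o["tcp_rot"])
Z=np.array([(355,16),(517,16),(357,38),(516,38),(361,250),(507,250),(361,268),(507,268),(225,328),(432,327),(635,324)],float)/2+[60,0]
B=np.array([(45,30,52),(45,-30,52),(37,30,52),(37,-30,52),(-37,30,52),(-37,-30,52),(-45,30,52),(-45,-30,52),(-70,86,46),(-70,0,46),(-70,-86,39)],float)
def W(v): 
    c,s=np.cos(v[2]),np.sin(v[2]); return np.c_[v[0]+c*B[:,0]-s*B[:,1],v[1]+s*B[:,0]+c*B[:,1],B[:,2]]
r=least_squares(lambda v:(pix(p,W(v))-Z).ravel(),[565,-194,.11],loss="soft_l1"); print(np.round(r.x,4)); print(np.round(pix(p,W(r.x))-Z,1).tolist())
y=o["tcp_rot"][2];c,s=np.cos(y),np.sin(y)
b=[(t[0]+c*32-s*k,t[1]+s*32+c*k,t[2]-5.7+h) for h in (24,0) for k in (21,-21)]
print(np.round((pix(p,b)-[60,0])*2))
print(rows([r.x[0],r.x[1],156],r.x[2]))
E
python3 fit.py
```

```text
[ 473.73442767 -189.67507541  155.80197465] [-3.14105773e+00  3.20531379e-04  1.11001067e-01]
[ 5.643001e+02 -1.900798e+02  1.110000e-01]
[[-1.8, -1.8], [2.6, -1.9], [-2.5, -0.1], [2.5, -0.2], [-2.1, -0.2], [2.1, -0.3], [-1.9, 1.2], [1.6, 1.1], [-0.6, 0.8], [0.2, 1.2], [0.3, 0.8]]
[[313. 402.]
 [503. 402.]
 [326. 372.]
 [490. 372.]]
[ 8.996e-01  1.043e-01 -2.300e-03 -2.000e-04  1.000e-04 -0.000e+00]
```

```bash
python3 - <<'E'
s=open("fit.py").read()
s=s.replace("def W","""g=lambda f:np.float32(cv2.cvtColor(f,cv2.COLOR_RGB2GRAY))
save(p,'w5.png')
old=cv2.imread('pics/w4.png')[:,:,::-1].copy(); tpl=g(old)[4:180,110:440]; m=cv2.matchTemplate(g(p['frame'])[:200],tpl,cv2.TM_CCOEFF_NORMED)
l=np.array(cv2.minMaxLoc(m)[3])-[110,4]; print('shift',l,m.max(),p['T'][:,3] if hasattr(p['T'],'shape') else p['T']); Z=Z+l
def W""",1)
open("fit.py","w").write(s)
E
python3 fit.py
```

```text
[ 473.81919567 -189.79638649  155.80739906] [-3.14124536e+00  1.99185414e-04  1.11118458e-01]
shift [5 0] 0.9844013 [ 552.34961521 -180.50151818  312.60822303    1.        ]
[ 5.648611e+02 -1.940300e+02  1.130000e-01]
[[-1.3, -1.7], [3.1, -1.9], [-2.0, -0.0], [3.0, -0.3], [-2.0, -0.2], [2.3, -0.3], [-1.7, 1.2], [1.8, 1.0], [-0.7, 0.9], [0.2, 1.2], [0.1, 0.7]]
[[314. 402.]
 [503. 402.]
 [326. 372.]
 [490. 372.]]
[ 9.001e-01  1.430e-01 -2.200e-03 -1.000e-04  1.000e-04 -6.000e-04]
```

```bash
python3 -m handwheel '.2 .03 0 0 0 0 -1;.5 .08 0 0 0 0 -1;.75 .12 0 0 0 0 -1;.9 .143 0 0 0 -.0006 -1;.9 .143 .2 0 0 -.0006 -1;.9 .143 .4 0 0 -.0006 -1;.9 .143 .5 0 0 -.0006 -1;.9 .143 .5 0 0 -.0006 -1'
python3 -m handwheel '0 0 .1 0 0 0 -1;0 0 .1 0 0 0 -1;0 0 .1 0 0 0 -1'
python3 -c "
from h import *
print(rows([564.9,-194.0,33.7],.113))"
```

```text
time: 15.22
tool_pos: [563.4, -194.0, 103.2]
tcp_rot: [-3.139, 0.005, 0.112]
contact_force: [1.0, 0.5, -0.0]
grip_width: 41.7
finger_force: 30.0
time: 15.47
tool_pos: [565.0, -195.5, 96.1]
tcp_rot: [3.141, -0.0, 0.111]
contact_force: [-0.5, -0.3, -1.4]
grip_width: 41.9
finger_force: 30.0
[ 5.000e-04 -1.520e-02  6.241e-01  1.000e-04 -1.000e-04 -5.000e-04]
```

```bash
python3 -m handwheel '0 0 .1 0 0 0 -1;0 0 .2 0 0 0 -1;0 0 .3 0 0 0 -1;0 0 .3 0 0 0 -1;0 0 .3 0 0 0 -1;0 0 .3 0 0 0 -1'
python3 -c "
from h import *
print(rows([564.9,-194.0,33.7],.113))"
```

```text
time: 15.97
tool_pos: [565.0, -195.6, 65.6]
tcp_rot: [3.142, 0.0, 0.111]
contact_force: [0.3, 0.4, -0.5]
grip_width: 41.7
finger_force: 30.0
[ 0.0011 -0.0161  0.3194  0.      0.     -0.0005]
```

```bash
python3 -m handwheel '0 -.016 .05 0 0 0 -1;0 -.016 .12 0 0 0 -1;0 -.016 .2 0 0 0 -1;0 -.016 .25 0 0 0 -1;0 -.016 .28 0 0 0 -1;0 -.016 .3 0 0 0 -1;0 -.016 .31 0 0 0 -1;0 -.016 .31 0 0 0 -1'
python3 -m handwheel '0 0 .005 0 0 0 -1;0 0 .01 0 0 0 -1;0 0 .015 0 0 0 -1;0 0 .02 0 0 0 -1;0 0 .02 0 0 0 -1'
```

```text
time: 16.63
tool_pos: [564.7, -194.0, 34.5]
tcp_rot: [-3.142, 0.0, 0.111]
contact_force: [-0.5, 0.3, -0.4]
grip_width: 41.8
finger_force: 30.0
time: 17.05
tool_pos: [565.0, -194.1, 33.7]
tcp_rot: [3.141, -0.001, 0.111]
contact_force: [-2.0, 1.3, 4.8]
grip_width: 41.4
finger_force: 30.0
```

```bash
python3 -m handwheel '0 0 0 0 0 0 .2;0 0 0 0 0 0 .2;0 0 0 0 0 0 .2;0 0 0 0 0 0 .2;0 0 0 0 0 0 .2'
python3 -m handwheel '0 0 -.1 0 0 0 .2;0 0 -.3 0 0 0 .2;0 0 -.6 0 0 0 .2;0 0 -1 0 0 0 .2;0 0 -1 0 0 0 .2' 
python3 -m handwheel '-.3 0 -.2 0 0 0 -1;-.6 0 -.2 0 0 0 -1;-.9 0 -.2 0 0 0 -1;-.95 0 -.2 0 0 0 -1;-.95 0 -.2 0 0 0 -1;-.95 0 -.2 0 0 0 -1;-.95 0 -.2 0 0 0 -1;-.95 0 -.2 0 0 0 -1'
cat >> fit.py <<'E'
cv2.imwrite("pics/w5z.png",cv2.resize(p["frame"][:300,60:460,::-1],(800,600),interpolation=cv2.INTER_CUBIC))
q=viewer.cut_out("bank",p)
for k in q[:1]:
    m=k["pixels"].astype(np.uint8); c=max(cv2.findContours(m,0,1)[0],key=cv2.contourArea).reshape(-1,2).astype(float)
    print(k["score"],cv2.minAreaRect(world(p,c,52)[:,:2].astype(np.float32)))
for k in viewer.recognise("key_c",p)[:3]: print("key",k["centre"],world(p,k["centre"],46))
E
python3 fit.py
```

```text
time: 17.47
tool_pos: [564.7, -194.0, 32.6]
tcp_rot: [3.142, 0.0, 0.111]
contact_force: [0.1, 0.2, -0.9]
grip_width: 55.1
finger_force: 0.0
time: 17.88
tool_pos: [568.5, -195.7, 141.1]
tcp_rot: [3.134, -0.011, 0.112]
contact_force: [0.6, -1.3, 1.6]
grip_width: 54.9
finger_force: 0.0
time: 18.55
tool_pos: [471.4, -204.5, 152.7]
tcp_rot: [3.141, -0.001, 0.112]
contact_force: [-0.1, -0.4, -0.4]
grip_width: 6.3
finger_force: 0.0
[ 471.21340052 -204.4342045   152.55535238] [ 3.14146241e+00 -2.21843330e-04  1.12035307e-01]
shift [-13  -4] 0.7264581 [ 549.84886105 -195.15498402  309.61002306    1.        ]
[ 5.639233e+02 -1.944872e+02  1.061000e-01]
[[-3.6, -3.7], [2.1, -3.2], [-4.2, -1.8], [2.1, -1.3], [-3.1, 0.1], [2.2, 0.6], [-2.8, 1.7], [1.8, 2.1], [-2.1, 1.5], [0.3, 2.6], [2.0, 2.8]]
[[313. 403.]
 [502. 403.]
 [325. 373.]
 [489. 372.]]
[ 9.324e-01  4.800e-03 -3.420e-02  0.000e+00 -1.000e-04  1.900e-03]
key [262.7, 158.4] [[ 497.26074445 -201.07874552   46.        ]]
key [161.8, 157.7] [[ 488.75490812 -119.83806861   46.        ]]
key [364.2, 156.8] [[ 507.69272893 -282.53126123   46.        ]]
```

View pics/w5z.png

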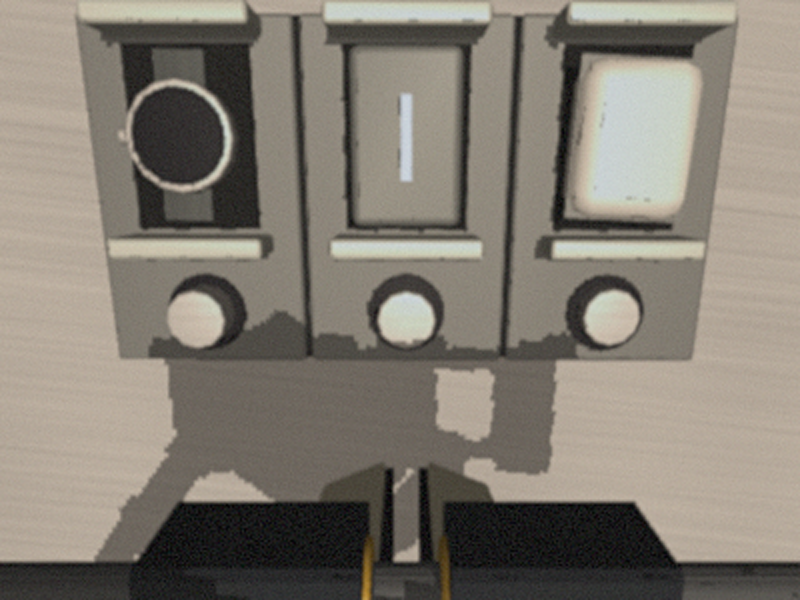

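The picture shows the bank flat and centred on the pad (408,135), with the case and watch undisturbed. The empty bay's key is at (406,318). Next I press it with the fingers shut.

```bash
python3 -m handwheel '.15 0 0 0 0 0 -1;.25 0 .2 0 0 0 -1;.25 0 .4 0 0 0 -1;.25 0 .6 0 0 0 -1;.25 0 .8 0 0 0 -1;.25 0 .9 0 0 0 -1;.25 0 .95 0 0 0 -1;.25 0 .95 0 0 0 -1'
python3 -m handwheel '0 0 0.03 0 0 0 -1;0 0 .06 0 0 0 -1;0 0 .08 0 0 0 -1;0 0 .08 0 0 0 -1'
```

```text
time: 19.37
tool_pos: [494.9, -201.5, 56.9]
tcp_rot: [-3.141, 0.001, 0.112]
contact_force: [0.1, -0.3, -0.4]
grip_width: 0.5
finger_force: 0.0
time: 19.7
tool_pos: [495.2, -201.8, 49.9]
tcp_rot: [3.141, -0.0, 0.111]
contact_force: [-1.0, -0.3, 0.2]
grip_width: 0.3
finger_force: 0.0
```

```bash
python3 -m handwheel '0 0 0.02 0 0 0 -1;0 0 .04 0 0 0 -1;0 0 .06 0 0 0 -1;0 0 .08 0 0 0 -1;0 0 .1 0 0 0 -1;0 0 .115 0 0 0 -1;0 0 .12 0 0 0 -1;0 0 .12 0 0 0 -1'
```

```text
time: 20.37
tool_pos: [495.3, -201.9, 37.8]
tcp_rot: [3.141, -0.0, 0.111]
contact_force: [1.5, -0.2, 2.4]
grip_width: 0.6
finger_force: 1.0
```

```bash
python3 -m handwheel '0 0 0.005 0 0 0 -1;0 0 .01 0 0 0 -1;0 0 .01 0 0 0 -1'
python3 -m handwheel '0 0 0.003 0 0 0 -1;0 0 .005 0 0 0 -1;0 0 .005 0 0 0 -1'
```

```text
time: 20.62
tool_pos: [495.4, -201.9, 37.5]
tcp_rot: [3.141, -0.001, 0.111]
contact_force: [-1.0, 0.8, 8.8]
grip_width: 0.4
finger_force: 4.5
time: 20.87
tool_pos: [495.4, -201.9, 37.4]
tcp_rot: [3.141, -0.001, 0.111]
contact_force: [-2.8, 1.2, 12.1]
grip_width: 0.5
finger_force: 6.2
```

At the stop with 12 N. Now I rise, back off and check.

```bash
python3 -m handwheel '0 0 -.03 0 0 0 -1;0 0 -.06 0 0 0 -1;0 0 -.1 0 0 0 -1;0 0 -.3 0 0 0 -1;0 0 -.6 0 0 0 -1;0 0 -.9 0 0 0 -1;-.1 0 -1 0 0 0 -1' >/dev/null
python3 -m handwheel '-.25 0 -.16 0 0 0 -1;-.25 0 -.16 0 0 0 -1;-.25 0 -.16 0 0 0 -1;-.25 0 -.16 0 0 0 -1;-.25 0 -.16 0 0 0 -1;-.25 0 -.16 0 0 0 -1'
python3 - <<'E'
from h import *
p=viewer.capture("wrist"); save(p,"w6.png")
cv2.imwrite("pics/w6z.png",cv2.resize(p["frame"][:300,60:460,::-1],(800,600),interpolation=cv2.INTER_CUBIC))
E
```

```text
time: 21.95
tool_pos: [460.5, -205.4, 151.4]
tcp_rot: [-3.141, 0.001, 0.112]
contact_force: [-0.1, -0.5, 0.1]
grip_width: 0.5
finger_force: 0.0
```

View pics/w6z.png

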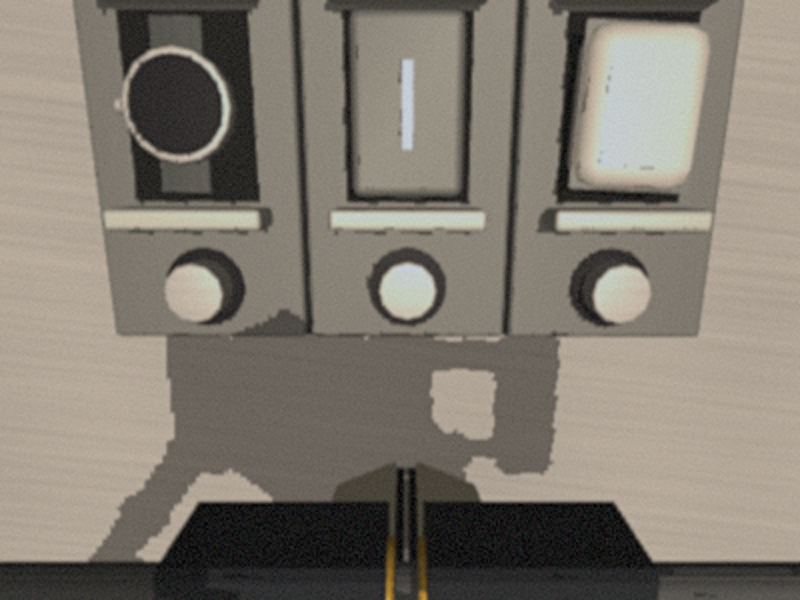

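The bank bay's key at (408,291) is now down: it is smaller and concentric in its ring. The case bay's key at (621,293) has popped up. The bank, watch and case are in place.

```bash
python3 -c "
from plant import bot
print(bot.close_job())"
```

```text
the job is handed in; nothing more can be done
None
```

The job is done and handed in at about 22 s: the power bank lies flat and square in the empty bay, within about 1 mm of centre; that bay's key is latched down, the earbuds bay's key has popped up, and the watch and earbuds case look undisturbed in the last picture.

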